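# Close and lock the spread shoe stretcher

## Robot

A 6-joint arm with a two-finger parallel gripper is mounted at the origin on the work surface. World frame = base frame: x ahead of the robot, y to its left, z up, the work surface at z = 0. Lengths are in mm, angles in rad, forces in N, time in s.
With the tool pointing down it reaches from about 300 to 775 mm from the base axis. Payload 14.6 kg.
Tool frame: the origin (TCP) lies between the finger pads; the fingertips stand manip.finger_overhang ahead of it and the grasp point (between the pads) lies 2 mm behind it (manip.finger_overhang is the distance from the TCP to the fingertips, in mm); z points along the fingers, y is the direction in which the jaws open and shut (so a half turn about z gives the same grasp; the last joint's range is limited). The gripper opens to 94 mm and grips with 3 to 60 N. Pads are 16 mm wide; open, the fingers measure 119 mm over their backs; the gripper's body (75 mm by 177 mm) begins 78 mm behind the grasp point.
Start: joints at [-1.265, 0.3, 1.521, -0, 1.321, -0.067], TCP at [200.316, -512.214, 222.446] pointing down, gripper open.
Joint ranges: [-3.03, 3.03], [-0.79, 2.21], [0.23, 2.52], [-1.04, 4.18], [0, 3.07], [-2.55, 2.55]. Speed limits (rad/s): [2.22, 2.22, 2.57, 3.14, 3.14, 3.14].

## Interface

Orientations are given as [roll, pitch, yaw] about the fixed x, y, z axes, in that order (R = Rz(yaw) Ry(pitch) Rx(roll)).
In Python, from cell import manip gives the robot as it stands.
- The arm moves only by the tool drive_tool, never from a script. Its argument "steps" is a list of rows, each an object with "delta_pos": the shift along the world's x, y, z in mm, a list of three; "yaw": the turn about the world's z in rad; "hand": the finger opening in mm, from 0 to 94. A call has 1 to 5 rows; each row shifts and turns the commanded pose from where the row before left it; what a row does not reach is not made up. A row lasts 1/12 s, in which the tool goes at most 41.7 mm and 7.16 degrees, less where a joint would pass 70% of its speed; a pose out of reach is approached as far as the arm can. A call is refused whole if a number of a shift passes 41.7 or a number of a turn 0.125, either way. A call with a gripper value outside its range is refused whole. The fingers move at their own pace and stop on an object; "squeeze" is the grip in N (left out, the last holds). Time passes only in rows, so rows that do not move let the fingers close. It gives the time, the measured TCP pose, the force and the opening at its end, in the units of the state.
- manip.read_state(): the state, without advancing time (a new reading comes with each control period).
- manip.camera(name): name is "side" or "top" or "wrist"; returns a dict with "frame" (420x560x3 uint8, red, green, blue), "range_z" (420x560 float32, mm along the optical axis (not along the pixel's ray), 0 where there is no reading), "intrinsics" (3x3 intrinsics, pixels), "dist_coeffs" ([k1, k2, p1, p2, k3] as OpenCV has them; the pictures are not rectified), "position" and "attitude" of the camera in the world. Camera axes: x right, y down, z forward; pixel columns grow to the right and rows downward; lengths in mm; the calibration is good to about 2 mm. A picture is of the moment at which its call begins.
- manip.sign_off(): hands the job in, once; it reports no verdict.
The state is a dict: "clock": time; "joints": joint angles; "qd": joint speeds; "effort": joint torques, N m; "eef_pos": TCP position; "eef_rot": TCP orientation; "wrist_force": force on the tool from outside, world axes, zero at the start; "moment": the same for the moment, N m; "finger_gap": finger opening in mm.
Only numpy, scipy, OpenCV 4.12 (cv2) and the standard library are available. Lean on these libraries where they do the work, as an engineer would, in place of code of your own. Each camera call takes 0.05 s, during which the arm holds its last target.

## Task

Close up the spread shoe stretcher for storage: flip its red ratchet pawl over, clear of the toothed bar, and leave it off; slide the movable half in against the spring pads of the fixed half; then turn the brass cam lock a quarter turn clockwise to its stop so that it hooks the pin and draws the two halves tight together. Leave the tins, brush, dauber, shoehorn and bottle where they are.

Things in the scene. Friction and masses are not known exactly. Their poses are not given: they have to be found in the camera images.
- stand: Shoe stretcher, fixed to the table: a wooden shoe-shaped last split lengthwise, 110 mm high at the heel, on a plate at x -127..143, y -96..120 mm, 16 mm thick. Origin on the table top in the fixed half's inner face. x: toe (near the robot) to heel (back at x 86); y: from the fixed half (y -45..0) to the movable one; z up. For x under 10 mm the top slopes down to the toe at 28 degrees.
- half (a joint): Gap between the halves, m: 0 touching, 0.05 widest; the movable half slides along the stand's y and closes towards -y. Friction about 1.2 N. With the pawl engaged it can spread but not close by more than one tooth (12 mm).
- pad (a point): Front of one of the two black spring pads on the fixed half's inner face, 6 mm proud of it when free. They meet the movable half at a 6 mm gap and push it back to about 6 mm when it is let go; pressing it fully home takes about 8 N.
- half_tab (a point): Centre of the dark wooden grip tab that stands on the heel of the movable half: 40 mm along the stand's x, 16 mm along its y, upright. The tab's top is 17 mm above this point, the top of the heel 20 mm below it. Axes as the stand's.
- half_pin (a point): Top of the steel pin (7 mm diameter, 15 mm long) that stands square on the slope of the movable half; the cam's hook catches it.
- pawl (a joint): Ratchet pawl angle, rad, about the stand's x: 0 to 0.4 engaged (ball leans to the movable half, +y; its arm lies on the toothed bar), 1.22 fully flipped off (ball leans to -y, arm clear). Upright at 0.61; its weight carries it to the side it leans to. Takes under 1 N at the ball.
- pawl_ball (a point): Centre of the red ball (20 mm diameter) on the red pawl handle (9 mm thick), behind the heel. It swings at 71 mm about a pivot at stand x 118, y -45, z 54 mm; engaged, it is 58 to 69 mm above the pivot and 15 to 41 mm to its +y side. A steel cheek 66 mm high, lower than the ball, stands 9 to 17 mm beyond the handle's middle in x.
- cam (a joint): Turn of the brass cam lock, rad: 0 open (wing along the shoe), 1.571 locked at its stop (wing across the shoe). Grows clockwise looking down on the slope. With the gap at 8 mm or less the hook catches the pin and draws the gap to about 0.5 mm; at a wider gap it misses or jams on the pin. Needs up to 0.2 N m; stays where it is left.
- cam_wing (a point): Point on the cam's axis in its upright brass wing grip, 54 mm long, 11 mm thick, from 21 mm below to 8 mm above this point along the axis. Site z: the turning axis, up out of the slope, 28 degrees from vertical towards the toe; x: along the wing, turning with it. The slope is 37 mm below this point; hook and pin stay 22 mm or more below it.
- tin_black: Bystander: black polish tin, 75 mm across and 26 mm high. Origin at the centre of its underside.
- tin_brown: Bystander: brown polish tin, 75 mm across and 26 mm high. Origin at the centre of its underside.
- tin_tan: Bystander: tan polish tin, 75 mm across and 26 mm high. Origin at the centre of its underside.
- brush: Bystander: wooden handled shoe brush, 170 x 50 mm and 40 mm high, lying bristles down. Origin at the centre of its underside.
- dauber: Bystander: red silicone dauber, 130 mm long and 16 mm high, lying flat. Origin at the centre of its underside.
- shoehorn: Bystander: flat steel shoehorn, 170 mm long, 4 mm thick. Origin at the centre of its underside.
- cleaner: Bystander: white cleaner bottle with black cap, 44 mm across and 120 mm tall, standing. Origin at the centre of its underside.

How it is judged (in metres and radians):
On the way, in this order (a step that is already met when the one before it is completed fails the run):
1. the pawl is flipped off (over 0.95 rad) (value of joint pawl above 0.95 rad), for 0.2 s.
2. the movable half is slid in to a gap under 9 mm, the cam still open (value of joint half below 0.009 m and value of joint cam below 0.5 rad), for 0.2 s.
3. the cam is turned to its stop and the halves are drawn tight (value of joint cam above 1.35 rad and value of joint half below 0.002 m), for 0.2 s.
At the end, for the whole second after the job is handed in: The cam is locked (over 1.35 of 1.57 rad), the gap between the halves is under 2 mm, and the pawl is still flipped off (over 0.95 rad) (all of step 3 and value of joint pawl above 0.95 rad); the robot touches nothing.
It fails at once if a tin, the brush, dauber, shoehorn or bottle moved more than 25 mm (distance of any of tin_black, tin_brown, tin_tan, brush, dauber, shoehorn, cleaner from where it was at the start of the episode above 0.025 m).
It also fails if it takes over 64 s, if anything falls off the work surface, if the arm or the gripper's body presses on something with over 40 N, if the wrist force passes 120 N, or if a joint passes its speed limit or range.

## Working session

There is one attempt and no reset: what is moved stays moved. The work goes in short steps, Python scripts to look and compute and a tool call to move; the robot and the scene stay as the last step left them, time stands still between calls to the robot, and variables do not carry over. Pictures are saved under pics/ and viewed, and the job is handed in when it is done.

Besides the shell and the picture viewer there is one more tool, called after "Call:" as name(argument=value, ...) on one line, values as JSON. drive_tool: Moves the arm, as the interface text tells. Its arguments: {"type":"object","properties":{"steps":{"type":"array"},"squeeze":{"type":"number"}},"required":["steps"]}

```bash
ls; mkdir -p pics; python3 - <<'E'
from cell import manip
import cv2
print(manip.read_state(), manip.finger_overhang)
for n in ["side","top","wrist"]:
    c=manip.camera(n); cv2.imwrite(f"pics/{n}0.png",c["frame"][:,:,::-1])
    print(n,c["intrinsics"],c["dist_coeffs"],c["position"],c["attitude"])
E
```

```text
pics
{'clock': 0.0, 'joints': array([-1.26458388e+00,  3.00465414e-01,  1.52157144e+00,  2.03357358e-05,
        1.32069932e+00, -6.66128500e-02]), 'qd': array([ 3.78385867e-04,  7.25795597e-05, -4.30819067e-05, -9.66957399e-04,
       -1.92059819e-04,  5.08317269e-04]), 'effort': array([ 1.29954356e-04, -5.31808734e+01, -3.52736843e+01,  7.08307000e-02,
        2.43933045e-02, -8.85335999e-05]), 'eef_pos': array([ 200.25955812, -511.98939578,  221.89351643]), 'eef_rot': array([-3.14045297e+00, -9.57708510e-05,  3.72820200e-01]), 'wrist_force': array([0.60669759, 0.35082758, 0.71774799]), 'moment': array([ 0.00249249,  0.00254906, -0.06215857]), 'finger_gap': 93.83757508208977} 17.0
side [[515.24018882   0.         277.90707416]
 [  0.         515.24018882 211.04274257]
 [  0.           0.           1.        ]] [-0.05774238  0.          0.          0.          0.        ] [-63.15889134 876.00932985 928.79493498] [-2.26172668 -0.00716953 -2.42486724]
top [[533.87841935   0.         277.73474149]
 [  0.         533.87841935 208.79649572]
 [  0.           0.           1.        ]] [-0.06063633  0.          0.          0.          0.        ] [ 419.03313432  102.17264074 1275.80433632] [-3.01685704 -0.02189481 -1.5931074 ]
wrist [[376.28459224   0.         273.93687876]
 [  0.         376.28459224 212.45601063]
 [  0.           0.           1.        ]] [-0.01101582  0.          0.          0.          0.        ] [ 268.00113801 -484.83417919  384.30544733] [ 2.88617555e+00  3.15281235e-04 -1.19732068e+00]
```

View pics/top0.png

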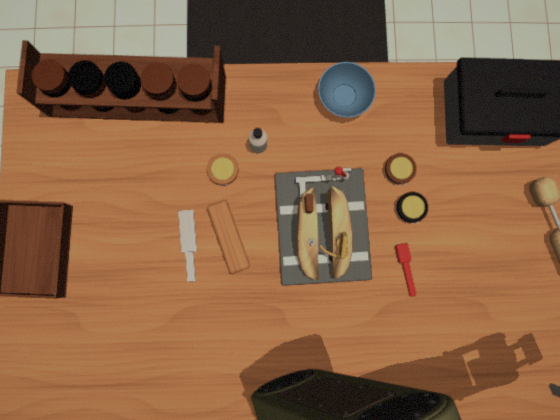

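View pics/side0.png

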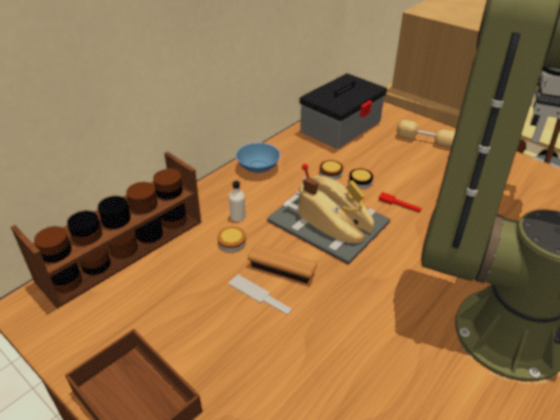

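Top view: the stretcher's dark plate is at about (322,225). The movable half with its dark tab (310,203) and the pin (311,243) is on the left. The fixed half with the brass cam (345,245) is on the right, and the red ball (339,171) is behind the heel. Next I'll zoom in and measure.

```bash
cat > h.py <<'E'
from cell import manip
import cv2, numpy as np
from scipy.spatial.transform import Rotation as R
def cam(n): 
    c=manip.camera(n); c["R"]=R.from_euler("xyz",c["attitude"]).as_matrix(); return c
def rays(c,uv):
    p=cv2.undistortPoints(np.array(uv,float).reshape(-1,1,2),c["intrinsics"],c["dist_coeffs"]).reshape(-1,2)
    return np.c_[p,np.ones(len(p))]
def pts(c,uv,z=None):
    r=rays(c,uv); uv=np.round(np.array(uv)).astype(int).reshape(-1,2)
    d=c["range_z"][uv[:,1],uv[:,0]]
    return (r*d[:,None])@c["R"].T+c["position"]
def onplane(c,uv,h):
    r=rays(c,uv)@c["R"].T; s=(h-c["position"][2])/r[:,2]
    return c["position"]+r*s[:,None]
def crop(c,x0,x1,y0,y1,k,name):
    im=c["frame"][y0:y1,x0:x1,::-1]; cv2.imwrite("pics/"+name,cv2.resize(im,None,fx=k,fy=k,interpolation=cv2.INTER_CUBIC))
def cloud(c):
    v,u=np.mgrid[0:420,0:560]; uv=np.c_[u.ravel(),v.ravel()]
    return pts(c,uv).reshape(420,560,3)
E
python3 - <<'E'
from h import *
c=cam("top"); crop(c,265,385,155,295,4,"top1.png")
P=cloud(c); hsv=cv2.cvtColor(c["frame"],cv2.COLOR_RGB2HSV)
print("table z",np.median(P[300:330,120:250,2]))
plate=((hsv[...,1]<70)&(hsv[...,2]<110)).astype(np.uint8); plate[:150]=0;plate[300:]=0;plate[:,:265]=0;plate[:,380:]=0
cn=max(cv2.findContours(cv2.morphologyEx(plate,cv2.MORPH_CLOSE,np.ones((15,15))),0,2)[0],key=cv2.contourArea)
r=cv2.minAreaRect(cn);b=cv2.boxPoints(r);q=onplane(c,b,16)
print(b,q, r)
for i in range(4): print(np.linalg.norm(q[i]-q[i-1]))
red=(((hsv[...,0]<6)|(hsv[...,0]>174))&(hsv[...,1]>180)&(hsv[...,2]>80)); red[:150]=0;red[195:]=0;red[:,:300]=0;red[:,370:]=0
v,u=np.nonzero(red);print(len(u));print(np.c_[u,v,P[v,u].round(0),c["range_z"][v,u]][::3])
s=cam("side"); crop(s,260,400,150,270,5,"side1.png")
E
```

```text
table z 0.279581620031081
[[274.55765 173.28204]
 [364.11722 167.59573]
 [371.19174 279.0196 ]
 [281.63217 284.7059 ]] [[ 662.37694776   76.77396257   16.        ]
 [ 672.56993712 -139.83765691   16.        ]
 [ 405.37719347 -145.4004905    16.        ]
 [ 397.2025422    65.93969636   16.        ]] ((322.87469482421875, 226.15081787109375), (111.6482162475586, 89.73993682861328), 86.36705780029297)
265.39564180012593
216.8513101825292
267.25064522862584
211.49822577359922
51
[[ 338.          167.          652.          -61.          129.
  1170.74462891]
 [ 337.          168.          650.          -58.          131.
  1168.34375   ]
 [ 340.          168.          649.          -64.          133.
  1166.62426758]
 [ 337.          169.          647.          -58.          132.
  1167.00756836]
 [ 340.          169.          647.          -64.          131.
  1167.86474609]
 [ 336.          170.          646.          -57.          124.
  1174.60437012]
 [ 339.          170.          646.          -63.          124.
  1174.95092773]
 [ 335.          171.          644.          -54.          126.
  1171.79211426]
 [ 338.          171.          643.          -60.          131.
  1166.92358398]
 [ 341.          171.          643.          -67.          130.
  1168.95275879]
 [ 337.          172.          641.          -58.          129.
  1169.18652344]
 [ 340.          172.          419.          102.         1276.
     0.        ]
 [ 336.          173.          639.          -56.          127.
  1170.67211914]
 [ 339.          173.          639.          -63.          125.
  1172.82519531]
 [ 342.          173.          645.          -73.           98.
  1200.61560059]
 [ 339.          174.          638.          -63.          123.
  1174.47814941]
 [ 344.          174.          646.          -81.           79.
  1219.92980957]]
```

View pics/top1.png

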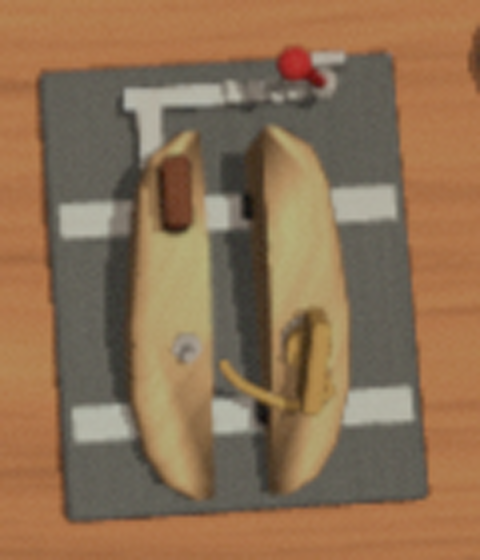

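View pics/side1.png

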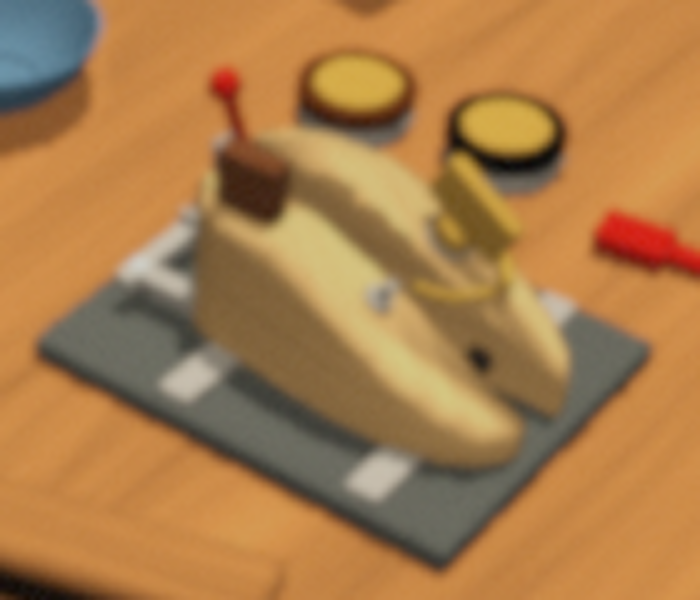

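```bash
cat >> h.py <<'E'
YAW=0.038; ORG=np.array([526.8,-47.9,0]); RS=R.from_euler("z",YAW).as_matrix()
def S(p): return (np.asarray(p)-ORG)@RS
def W(p): return np.asarray(p)@RS.T+ORG
def tri(c1,uv1,c2,uv2):
    d1=(rays(c1,[uv1])@c1["R"].T)[0]; d2=(rays(c2,[uv2])@c2["R"].T)[0]
    t=np.linalg.lstsq(np.c_[d1,-d2],c2["position"]-c1["position"],rcond=None)[0]
    a=c1["position"]+d1*t[0]; b=c2["position"]+d2*t[1]; return (a+b)/2,np.linalg.norm(a-b)
E
python3 - <<'E'
from h import *
T=cam("top");s=cam("side")
def f(t,sd,n):
    p,e=tri(T,t,s,sd); print(n,p.round(1),"stand",S(p).round(1),"miss",round(e,1))
# crop coords -> px
t=lambda x,y:(265+x/4-.4,155+y/4-.4); d=lambda x,y:(260+x/5-.4,150+y/5-.4)
f(t(296,63),d(225,82),"ball")
f(t(187,347),d(380,290),"pin top")
f(t(176,190),d(256,160),"tab top?")
f(t(312,322),d(458,158),"wing heel-top?")
f(t(316,358),d(478,200),"wing mid?")
Pt=cloud(T);Ps=cloud(s)
for nm,c,P,hs in(("top",T,Pt,(slice(155,295),slice(265,385))),("side",s,Ps,(slice(150,270),slice(260,400)))):
    hsv=cv2.cvtColor(c["frame"],cv2.COLOR_RGB2HSV); st=S(P)
    h,sa,v=hsv[...,0],hsv[...,1],hsv[...,2]
    # region by stand coordinates
    def reg(x0,x1,y0,y1,z0,z1): return (st[...,0]>x0)&(st[...,0]<x1)&(st[...,1]>y0)&(st[...,1]<y1)&(st[...,2]>z0)&(st[...,2]<z1)
    for k,m in (("tab",reg(20,100,5,100,122,160)),("wing",reg(-70,60,-60,10,75,130)&(sa>150))):
        q=st[m]; print(nm,k,len(q)); 
        if len(q): print(np.percentile(q,[2,25,50,75,98],axis=0).round(0).tolist())
E
```

```text
ball [647.5 -62.3 119.4] stand [120.  -18.9 119.4] miss 2.3
pin top [493.4   0.6  93.1] stand [-31.5  49.7  93.1] miss 2.3
tab top? [573.9   7.3 140.5] stand [ 49.1  53.4 140.5] miss 0.4
wing heel-top? [499.6 -64.8 138.7] stand [-27.8 -15.8 138.7] miss 4.5
wing mid? [483.7 -68.  117.3] stand [-43.9 -18.5 117.3] miss 0.5
top tab 156
[[29.0, 46.0, 124.0], [38.0, 50.0, 144.0], [48.0, 54.0, 146.0], [58.0, 59.0, 148.0], [68.0, 62.0, 150.0]]
top wing 48
[[-68.0, -17.0, 79.0], [-59.0, -13.0, 108.0], [-44.0, -11.0, 114.0], [-36.0, -11.0, 123.0], [-23.0, -8.0, 129.0]]
side tab 156
[[30.0, 48.0, 123.0], [35.0, 59.0, 130.0], [46.0, 63.0, 138.0], [57.0, 64.0, 144.0], [67.0, 67.0, 148.0]]
side wing 213
[[-69.0, -25.0, 77.0], [-61.0, -12.0, 99.0], [-49.0, -10.0, 111.0], [-37.0, -7.0, 120.0], [-22.0, 2.0, 128.0]]
```

Call:
drive_tool(steps=[{"delta_pos":[20,22,8],"yaw":0.12,"hand":0},{"delta_pos":[20,22,8],"yaw":0.12,"hand":0},{"delta_pos":[20,22,8],"yaw":0.12,"hand":0},{"delta_pos":[20,22,8],"yaw":0.12,"hand":0},{"delta_pos":[20,22,8],"yaw":0.12,"hand":0}], squeeze=15)

```text
clock: 0.77
eef_pos: [301.0, -401.1, 262.9]
eef_rot: [3.142, 0.0, 0.979]
wrist_force: [0.7, -0.3, 0.1]
finger_gap: 64.1
```

Call:
drive_tool(steps=[{"delta_pos":[20,22,0],"yaw":0.12,"hand":0},{"delta_pos":[20,22,0],"yaw":0.12,"hand":0},{"delta_pos":[20,22,0],"yaw":0.12,"hand":0},{"delta_pos":[20,22,0],"yaw":0.12,"hand":0},{"delta_pos":[20,22,0],"yaw":0.12,"hand":0}])

```text
clock: 1.18
eef_pos: [401.1, -291.0, 262.6]
eef_rot: [3.141, 0.0, 1.579]
wrist_force: [0.3, -0.8, -0.2]
finger_gap: 30.9
```

Call:
drive_tool(steps=[{"delta_pos":[20,22,0],"yaw":0.12,"hand":0},{"delta_pos":[20,22,0],"yaw":0.12,"hand":0},{"delta_pos":[20,22,0],"yaw":0.12,"hand":0},{"delta_pos":[20,22,0],"yaw":0.12,"hand":0},{"delta_pos":[20,22,0],"yaw":0.12,"hand":0}])

```text
clock: 1.6
eef_pos: [501.1, -180.9, 262.5]
eef_rot: [3.141, 0.0, 2.179]
wrist_force: [1.1, 0.1, -0.1]
finger_gap: 0.7
```

Call:
drive_tool(steps=[{"delta_pos":[20,22,0],"yaw":0.12,"hand":0},{"delta_pos":[20,22,0],"yaw":0.12,"hand":0},{"delta_pos":[20,22,0],"yaw":0.12,"hand":0},{"delta_pos":[20,22,0],"yaw":0.12,"hand":0},{"delta_pos":[20,22,0],"yaw":0.12,"hand":0}])

```text
clock: 2.02
eef_pos: [601.1, -70.9, 262.4]
eef_rot: [-3.142, 0.0, 2.779]
wrist_force: [0.5, -0.8, 0.4]
finger_gap: 0.5
```

Call:
drive_tool(steps=[{"delta_pos":[11,13,0],"yaw":0.1,"hand":0},{"delta_pos":[11,13,0],"yaw":0.1,"hand":0},{"delta_pos":[11,13,0],"yaw":0.1,"hand":0},{"delta_pos":[11,13,0],"yaw":0.1,"hand":0},{"delta_pos":[0,0,-30],"yaw":0,"hand":0}])

```text
clock: 2.43
eef_pos: [647.1, -18.2, 237.1]
eef_rot: [-3.141, 0.008, -3.102]
wrist_force: [0.9, 0.2, 0.6]
finger_gap: 0.4
```

Call:
drive_tool(steps=[{"delta_pos":[0,0,-30],"yaw":0,"hand":0},{"delta_pos":[0,0,-30],"yaw":0,"hand":0},{"delta_pos":[0,0,-30],"yaw":0,"hand":0},{"delta_pos":[0,0,-20],"yaw":0,"hand":0},{"delta_pos":[0,0,0],"yaw":0,"hand":0}])

```text
clock: 2.85
eef_pos: [642.4, -20.0, 117.6]
eef_rot: [3.141, -0.007, -3.11]
wrist_force: [-1.5, 0.6, -0.9]
finger_gap: 0.6
```

```bash
python3 - <<'E'
from h import *
T=cam("top");s=cam("side"); crop(s,260,400,110,230,5,"s2.png")
print(S(manip.read_state()["eef_pos"]))
E
```

```text
[118.60578666  23.21545211 122.89812354]
```

View pics/s2.png

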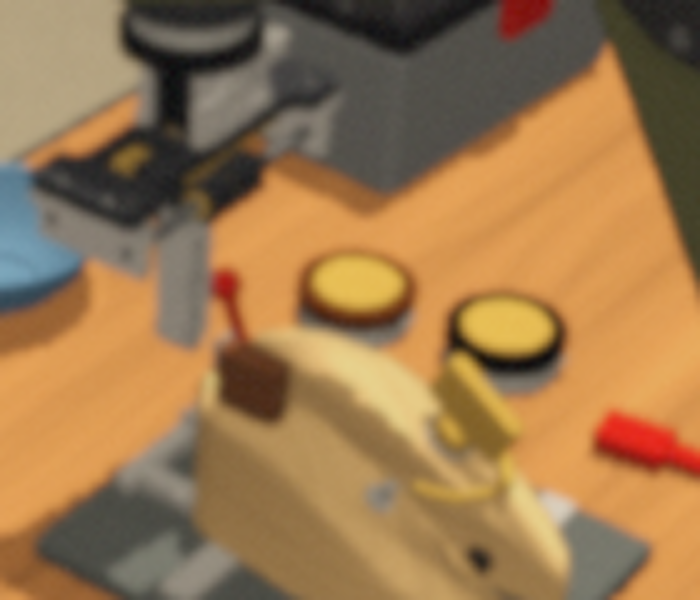

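The closed finger is just on the +y side of the red ball (230,283 in the crop), clear of the heel. Next I sweep toward -y.

Call:
drive_tool(steps=[{"delta_pos":[0,-14,0],"yaw":0,"hand":0},{"delta_pos":[0,-12,0],"yaw":0,"hand":0},{"delta_pos":[0.5,-12,0],"yaw":0,"hand":0},{"delta_pos":[0.5,-12,0],"yaw":0,"hand":0},{"delta_pos":[0.5,-12,0],"yaw":0,"hand":0}])

```text
clock: 3.37
eef_pos: [645.9, -84.1, 123.0]
eef_rot: [-3.141, 0.001, -3.111]
wrist_force: [0.2, -0.5, -0.1]
finger_gap: 0.5
```

Call:
drive_tool(steps=[{"delta_pos":[0.5,-10,0],"yaw":0,"hand":0},{"delta_pos":[0.5,-8,0],"yaw":0,"hand":0},{"delta_pos":[0,-3,0],"yaw":0,"hand":0},{"delta_pos":[0,0,0],"yaw":0,"hand":0},{"delta_pos":[0,0,0],"yaw":0,"hand":0}])

```text
clock: 3.78
eef_pos: [646.8, -103.1, 122.4]
eef_rot: [3.141, -0.0, -3.11]
wrist_force: [0.0, -0.3, 0.1]
finger_gap: 0.4
```

Call:
drive_tool(steps=[{"delta_pos":[0,10,20],"yaw":0,"hand":0},{"delta_pos":[0,10,30],"yaw":0,"hand":0},{"delta_pos":[0,20,20],"yaw":0,"hand":0},{"delta_pos":[-15,35,0],"yaw":0,"hand":0},{"delta_pos":[-15,35,0],"yaw":0,"hand":0}])

```text
clock: 4.2
eef_pos: [616.8, 8.0, 193.6]
eef_rot: [-3.142, 0.002, -3.111]
wrist_force: [1.4, -0.1, -0.5]
finger_gap: 0.2
```

```bash
python3 - <<'E'
from h import *
T=cam("top");s=cam("side"); crop(s,260,400,110,230,5,"s3.png"); crop(T,265,385,155,295,4,"t3.png")
print(S(manip.read_state()["eef_pos"]))
E
```

```text
[ 90.82390156  56.0731251  193.06759156]
```

View pics/s3.png

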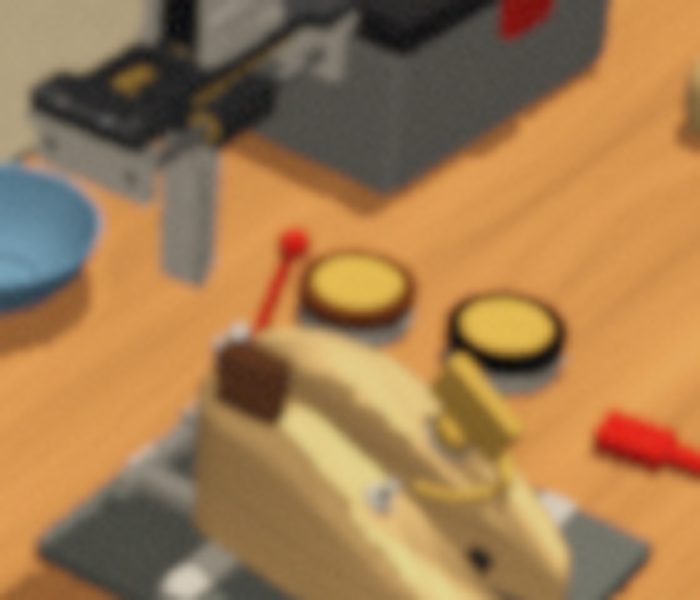

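View pics/t3.png

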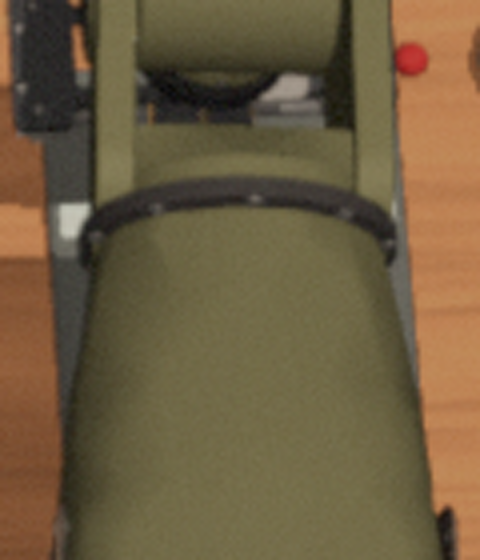

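The pawl is flipped off: the ball has moved to the -y side, (293,243) in the side crop and (411,60) in the top crop. Next is the tab push.

Call:
drive_tool(steps=[{"delta_pos":[-15,11,0],"yaw":0,"hand":0},{"delta_pos":[-15,11,0],"yaw":0,"hand":0},{"delta_pos":[-14,10,0],"yaw":0,"hand":0},{"delta_pos":[0,0,-28],"yaw":0,"hand":0},{"delta_pos":[0,0,-28],"yaw":0,"hand":0}])

```text
clock: 4.72
eef_pos: [573.2, 39.5, 137.4]
eef_rot: [-3.141, 0.004, -3.109]
wrist_force: [0.9, -0.3, -0.0]
finger_gap: 0.7
```

Call:
drive_tool(steps=[{"delta_pos":[0,0,0],"yaw":0,"hand":0},{"delta_pos":[0,0,0],"yaw":0,"hand":0}])

```text
clock: 4.88
eef_pos: [572.5, 38.8, 136.1]
eef_rot: [3.142, -0.002, -3.11]
wrist_force: [-0.9, -0.0, -0.1]
finger_gap: 0.6
```

```bash
python3 - <<'E'
from h import *
T=cam("top");s=cam("side"); crop(s,260,400,130,250,5,"s4.png")
print(S(manip.read_state()["eef_pos"]))
hsv=cv2.cvtColor(T["frame"],cv2.COLOR_RGB2HSV);
print("ball",tri(T,(265+411/4-.4,155+60/4-.4),s,(260+293/5-.4,110+243/5-.4)), S(tri(T,(265+411/4-.4,155+60/4-.4),s,(260+293/5-.4,110+243/5-.4))[0]))
E
```

```text
[ 50.05161729  84.79679753 138.05056122]
ball (array([ 649.79908568, -127.83911146,  111.52087379]), np.float64(2.6580396562191484)) [119.87333581 -84.55424283 111.52087379]
```

View pics/s4.png

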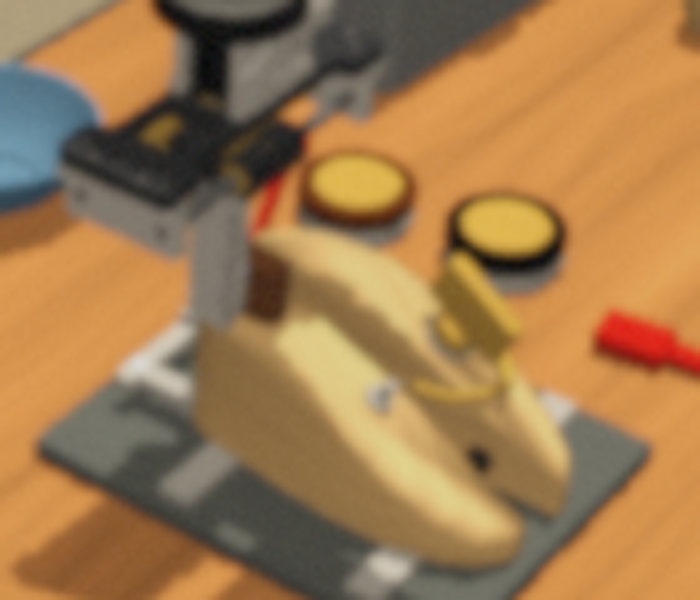

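Call:
drive_tool(steps=[{"delta_pos":[0,-7,0],"yaw":0,"hand":0},{"delta_pos":[0,-7,0],"yaw":0,"hand":0},{"delta_pos":[0,-6,0],"yaw":0,"hand":0},{"delta_pos":[0,-6,0],"yaw":0,"hand":0},{"delta_pos":[0,0,0],"yaw":0,"hand":0}])

```text
clock: 5.4
eef_pos: [572.9, 11.4, 136.8]
eef_rot: [-3.141, 0.0, -3.112]
wrist_force: [-0.4, -0.0, 0.4]
finger_gap: 0.3
```

Call:
drive_tool(steps=[{"delta_pos":[0,-4,0],"yaw":0,"hand":0},{"delta_pos":[0,-4,0],"yaw":0,"hand":0},{"delta_pos":[0,0,0],"yaw":0,"hand":0}])

```text
clock: 5.65
eef_pos: [572.8, 4.1, 136.4]
eef_rot: [-3.141, -0.0, -3.111]
wrist_force: [0.6, -0.7, 0.3]
finger_gap: 0.6
```

```bash
python3 - <<'E'
from h import *
s=cam("side"); crop(s,260,400,130,250,5,"s5.png")
print(S(manip.read_state()["eef_pos"]))
E
```

```text
[ 47.89494858  50.5483636  136.36477176]
```

View pics/s5.png

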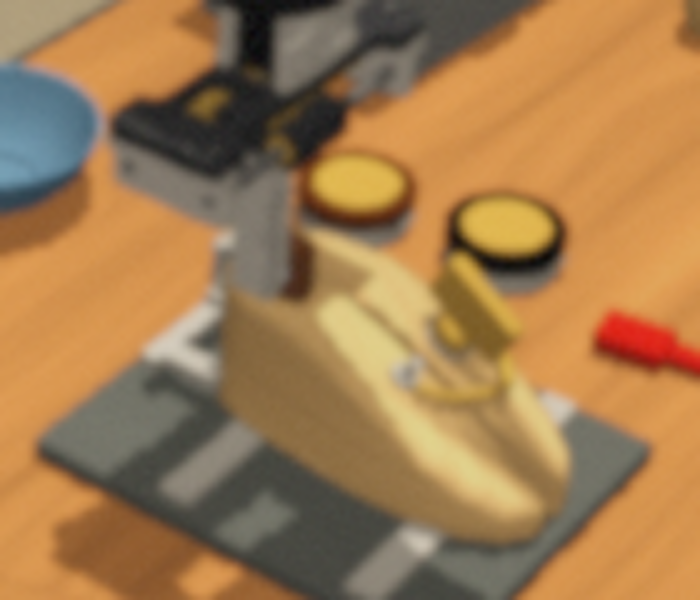

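The half moves with the finger, and only a small gap is left at the toe (555,510). I'll continue in small pushes and watch the force.

Call:
drive_tool(steps=[{"delta_pos":[0,-3,0],"yaw":0,"hand":0},{"delta_pos":[0,0,0],"yaw":0,"hand":0},{"delta_pos":[0,0,0],"yaw":0,"hand":0}])

```text
clock: 5.95
eef_pos: [572.8, 1.7, 136.4]
eef_rot: [-3.141, -0.0, -3.11]
wrist_force: [-0.4, 0.2, -1.0]
finger_gap: 0.5
```

Call:
drive_tool(steps=[{"delta_pos":[0,-3,0],"yaw":0,"hand":0},{"delta_pos":[0,0,0],"yaw":0,"hand":0},{"delta_pos":[0,0,0],"yaw":0,"hand":0}])

```text
clock: 6.2
eef_pos: [572.8, -1.2, 136.4]
eef_rot: [3.141, -0.0, -3.11]
wrist_force: [0.9, 2.2, -0.2]
finger_gap: 0.5
```

Call:
drive_tool(steps=[{"delta_pos":[0,-2,0],"yaw":0,"hand":0},{"delta_pos":[0,0,0],"yaw":0,"hand":0},{"delta_pos":[0,0,0],"yaw":0,"hand":0}])

```text
clock: 6.45
eef_pos: [572.9, -3.1, 136.4]
eef_rot: [3.141, 0.0, -3.11]
wrist_force: [1.0, 3.7, -1.6]
finger_gap: 0.6
```

Call:
drive_tool(steps=[{"delta_pos":[0,-2,0],"yaw":0,"hand":0},{"delta_pos":[0,0,0],"yaw":0,"hand":0},{"delta_pos":[0,0,0],"yaw":0,"hand":0},{"delta_pos":[0,0,0],"yaw":0,"hand":0}])

```text
clock: 6.78
eef_pos: [572.9, -4.9, 136.4]
eef_rot: [3.141, 0.0, -3.11]
wrist_force: [2.8, 5.3, -1.7]
finger_gap: 0.5
```

Call:
drive_tool(steps=[{"delta_pos":[0,5,0],"yaw":0,"hand":0},{"delta_pos":[0,15,10],"yaw":0,"hand":0},{"delta_pos":[0,15,40],"yaw":0,"hand":0},{"delta_pos":[0,20,40],"yaw":0,"hand":0},{"delta_pos":[0,40,30],"yaw":0,"hand":40}])

```text
clock: 7.2
eef_pos: [573.2, 80.5, 251.3]
eef_rot: [-3.14, 0.003, -3.113]
wrist_force: [0.6, 0.8, 0.1]
finger_gap: 4.0
```

Call:
drive_tool(steps=[{"delta_pos":[-30,40,20],"yaw":0,"hand":40},{"delta_pos":[-40,40,0],"yaw":0,"hand":40},{"delta_pos":[-40,40,0],"yaw":0,"hand":40},{"delta_pos":[-30,40,0],"yaw":0,"hand":40}])

```text
clock: 7.53
eef_pos: [463.9, 205.2, 263.5]
eef_rot: [-3.141, 0.001, -3.111]
wrist_force: [0.3, 0.4, 0.1]
finger_gap: 30.1
```

```bash
python3 - <<'E'
from h import *
T=cam("top");s=cam("side"); crop(s,260,400,130,250,5,"s6.png"); crop(T,265,385,155,295,4,"t6.png"); w=cam("wrist"); cv2.imwrite("pics/w6.png",w["frame"][:,:,::-1])
print(S(manip.read_state()["eef_pos"]))
E
```

```text
[-52.68975009 256.27582467 263.74442958]
```

View pics/s6.png

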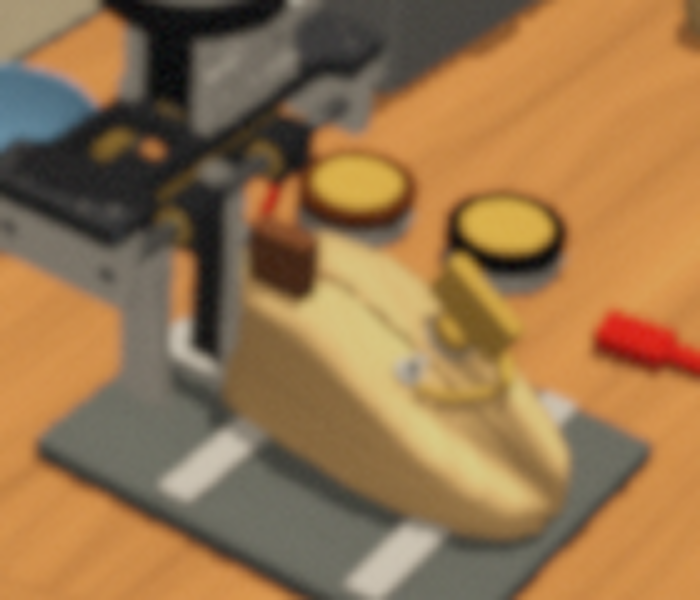

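View pics/t6.png

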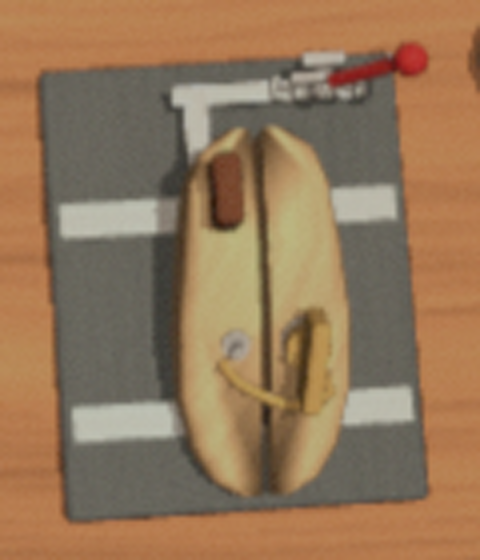

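View pics/w6.png

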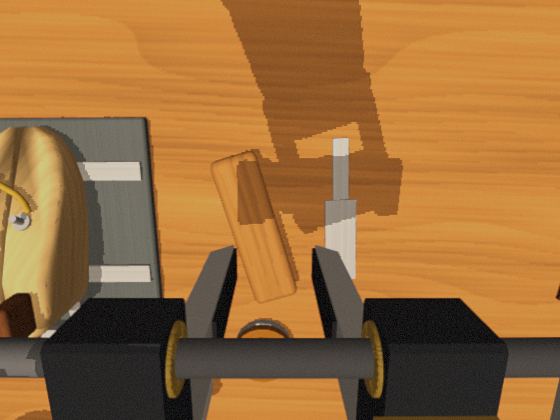

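The gap is now about 5 mm, a thin dark line at (262,300) in the top crop. The cam is still open (wing from about (318,312) to (312,410)), the pin is at (235,345), and the pawl stays off. I'll move over the wing and measure it with the wrist camera.

Call:
drive_tool(steps=[{"delta_pos":[8,-34,0],"yaw":0,"hand":40},{"delta_pos":[8,-34,0],"yaw":0,"hand":40},{"delta_pos":[8,-34,0],"yaw":0,"hand":40},{"delta_pos":[8,-34,0],"yaw":0,"hand":40},{"delta_pos":[8,-34,0],"yaw":0,"hand":40}])

```text
clock: 8.1
eef_pos: [506.1, 31.7, 263.2]
eef_rot: [-3.141, -0.0, -3.112]
wrist_force: [0.3, -1.1, -1.6]
finger_gap: 40.2
```

Call:
drive_tool(steps=[{"delta_pos":[8,-34,0],"yaw":0,"hand":40},{"delta_pos":[8,-34,0],"yaw":0,"hand":40},{"delta_pos":[8,-34,0],"yaw":0,"hand":40},{"delta_pos":[0,0,0],"yaw":0,"hand":40},{"delta_pos":[0,0,0],"yaw":0,"hand":40}])

```text
clock: 8.52
eef_pos: [529.7, -69.9, 262.7]
eef_rot: [-3.141, -0.001, -3.114]
wrist_force: [-0.4, 0.0, 0.4]
finger_gap: 40.2
```

```bash
python3 - <<'E'
from h import *
w=cam("wrist"); cv2.imwrite("pics/w7.png",w["frame"][:,:,::-1]); print(w["position"],w["attitude"])
np.savez("w7.npz",**w)
print(manip.read_state()["eef_pos"],S(manip.read_state()["eef_pos"]))
E
```

```text
[456.25546959 -71.10902531 425.12717999] [2.88718721e+00 9.95713231e-04 1.59871608e+00]
[529.61107054 -68.50672548 262.85652529] [  2.02617407 -20.69864419 262.85652529]
```

View pics/w7.png

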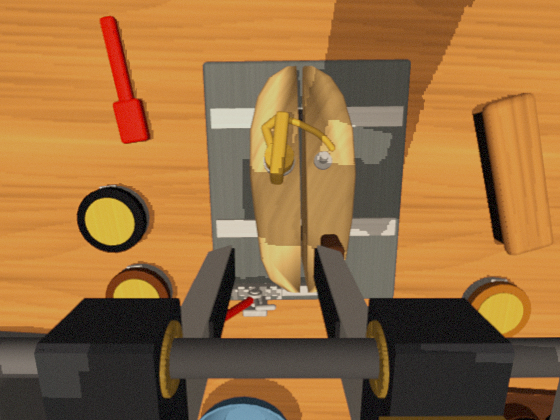

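```bash
python3 - <<'E'
from h import *
w=dict(np.load("w7.npz"))
crop(w,220,380,60,200,5,"w7c.png")
P=S(cloud(w)); hsv=cv2.cvtColor(w["frame"],cv2.COLOR_RGB2HSV)
m=(P[...,0]>-80)&(P[...,0]<0)&(P[...,1]>-40)&(P[...,1]<0)
# height above slope plane: fit slope by points on fixed half
slope=lambda p:110-np.tan(np.radians(28))*np.maximum(10-p[...,0],0)
h=(P[...,2]-slope(P))*np.cos(np.radians(28))
q=P[m&(h>38)]; print(len(q),np.percentile(q,[0,5,25,50,75,95,100],axis=0).round(1).tolist())
qq=q[:,:2]; r=cv2.minAreaRect(qq.astype(np.float32)); print(r)
vv,uu=np.nonzero(m&(h>38)); print(uu.min(),uu.max(),vv.min(),vv.max(),h[m&(h>38)].mean())
for x0 in range(-75,0,8):
    k=m&(h>36)&(P[...,0]>x0)&(P[...,0]<x0+8)
    if k.sum()>3: print(x0+4,P[k].mean(0).round(1),P[k][:,1].min().round(1),P[k][:,1].max().round(1),h[k].mean().round(1))
E
```

```text
11436 [[-74.2, -40.0, 113.6], [-71.4, -37.1, 131.5], [-26.4, -25.9, 357.6], [-25.1, -18.4, 360.1], [-22.6, -7.0, 361.0], [-6.1, -0.4, 425.1], [-0.0, -0.0, 425.1]]
((-37.09954071044922, -19.998476028442383), (39.99555206298828, 74.1904296875), 89.99864959716797)
1 559 0 419 223.49199437026857
-71 [-71.3 -19.9 388.5] -20.8 -9.4 284.0
-63 [-63.1 -15.8 120.9] -21.7 -10.5 43.9
-55 [-55.1 -16.8 125. ] -22.5 -11.4 43.8
-47 [-47.  -17.7 129.6] -23.4 -12.3 44.1
-39 [-38.9 -18.7 133.8] -24.2 -13.2 44.0
-31 [-29.2 -11.6 280.1] -39.6 -0.0 168.5
-23 [-24.3 -19.2 359. ] -40.0 -0.0 235.9
-15 [-17.   -0.7 361. ] -16.6 -0.0 234.3
-7 [ -5.5  -0.9 293.3] -1.7 -0.0 169.2
1 [ -1.5  -1.3 297.2] -1.8 -0.0 170.7
```

View pics/w7c.png

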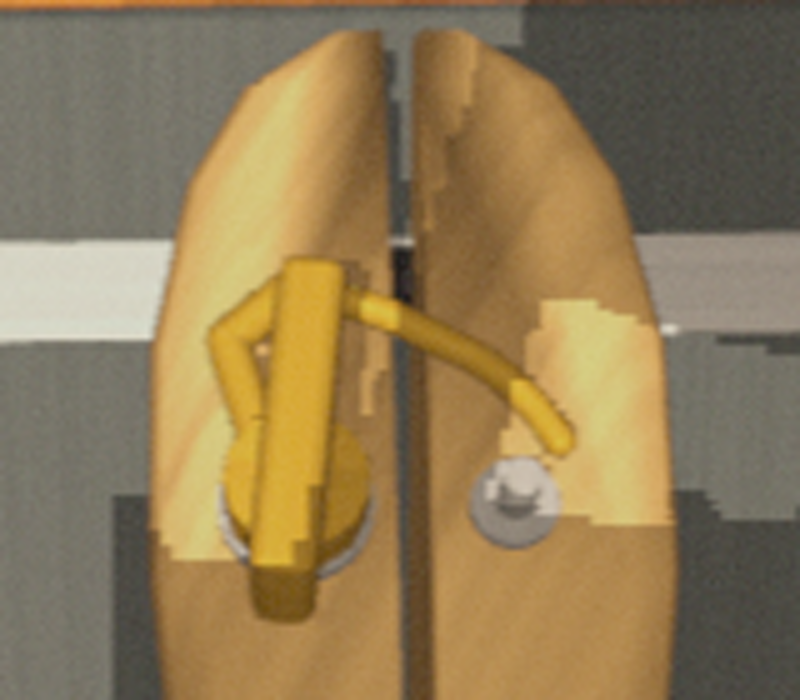

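```bash
python3 - <<'E'
from h import *
w=dict(np.load("w7.npz"))
P=S(cloud(w))
slope=lambda p:110-np.tan(np.radians(28))*np.maximum(10-p[...,0],0)
h=(P[...,2]-slope(P))*np.cos(np.radians(28))
m=(P[...,0]>-85)&(P[...,0]<5)&(P[...,1]>-40)&(P[...,1]<0)&(P[...,2]<160)&(h>40)
q=P[m]; r=cv2.minAreaRect(q[:,:2].astype(np.float32)); print(len(q),r,q.min(0),q.max(0),np.median(h[m]))
c=(q.min(0)+q.max(0))/2
a=np.radians(28); ax=np.array([-np.sin(a),0,np.cos(a)])
top=np.array([r[0][0],r[0][1],np.interp(r[0][0],*(lambda s:(s[:,0],s[:,2]))(q[np.argsort(q[:,0])]))])
print("top",top,"cam_wing",top-8*ax,W(top-8*ax), "8 below",top-16*ax,W(top-16*ax))
E
```

```text
888 ((-50.22364044189453, -17.274208068847656), (11.035346984863281, 48.567874908447266), 83.3336181640625) [-74.19471592 -25.04171271 113.55018658] [-26.1994466   -9.54510789 140.32359371] 44.0392486078754
top [-50.22364044 -17.27420807 127.75661698] cam_wing [-46.46786794 -17.27420807 120.69303624] [481.02193976 -66.92709164 120.69303624] 8 below [-42.71209544 -17.27420807 113.6294555 ] [484.77500092 -66.78440663 113.6294555 ]
```

The wing top measures 11.0 x 48.6 mm (11 x 47.7 expected) and stands 44 mm above the slope (45 expected). The cam is open at about 0.1 rad. I'll move in to straddle the wing.

Call:
drive_tool(steps=[{"delta_pos":[-16,0.5,-20],"yaw":-0.055,"hand":40},{"delta_pos":[-16,0.5,-30],"yaw":-0.055,"hand":40},{"delta_pos":[-15.5,0.5,-30],"yaw":0,"hand":40},{"delta_pos":[0,0,-20],"yaw":0,"hand":40},{"delta_pos":[0,0,0],"yaw":0,"hand":40}])

```text
clock: 8.98
eef_pos: [480.1, -64.8, 160.0]
eef_rot: [3.141, -0.005, 3.064]
wrist_force: [-0.1, 0.5, 0.0]
finger_gap: 40.3
```

Call:
drive_tool(steps=[{"delta_pos":[0,0,-18],"yaw":0,"hand":40},{"delta_pos":[0,0,-18],"yaw":0,"hand":40},{"delta_pos":[0,0,0],"yaw":0,"hand":40},{"delta_pos":[0,0,0],"yaw":0,"hand":40}])

```text
clock: 9.32
eef_pos: [482.6, -65.5, 128.1]
eef_rot: [-3.142, -0.0, 3.064]
wrist_force: [-0.7, -0.8, 0.6]
finger_gap: 40.1
```

```bash
python3 - <<'E'
from h import *
w=cam("wrist"); cv2.imwrite("pics/w8.png",w["frame"][:,:,::-1])
s=cam("side"); crop(s,260,400,110,230,5,"s8.png")
print(manip.read_state()["eef_pos"],S(manip.read_state()["eef_pos"]))
E
```

```text
[482.98124965 -65.8017317  128.81802446] [-44.46721912 -16.2240964  128.81802446]
```

View pics/w8.png

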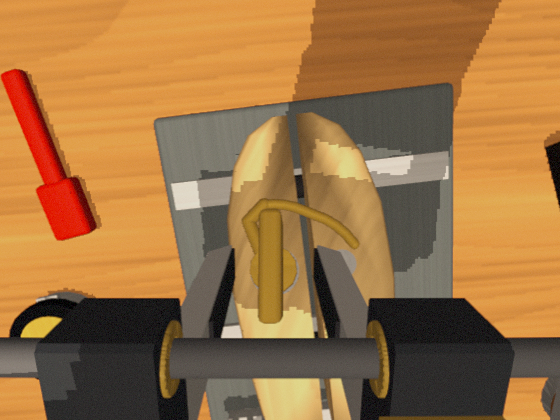

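View pics/s8.png

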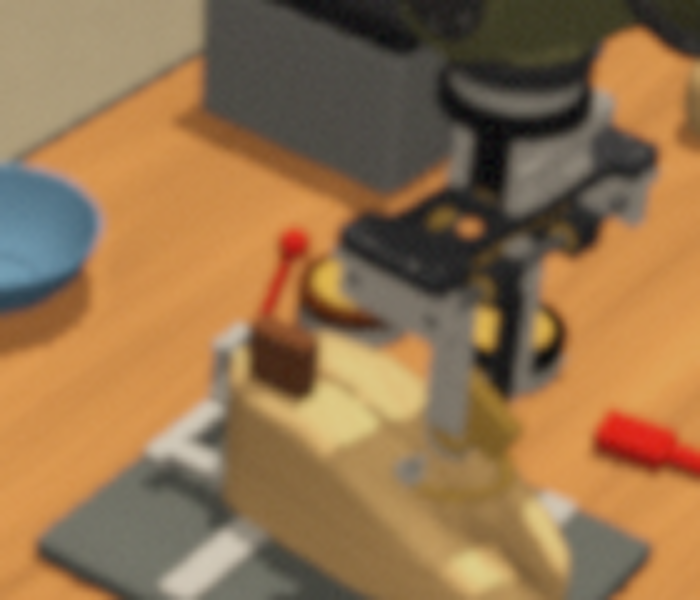

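The wing (270,265) lies square between the fingers in the wrist view. I'll lower 2 mm and close.

Call:
drive_tool(steps=[{"delta_pos":[-0.5,-1,-2],"yaw":0,"hand":8},{"delta_pos":[0,0,0],"yaw":0,"hand":8},{"delta_pos":[0,0,0],"yaw":0,"hand":8},{"delta_pos":[0,0,0],"yaw":0,"hand":8},{"delta_pos":[0,0,0],"yaw":0,"hand":8}], squeeze=25)

```text
clock: 9.83
eef_pos: [481.8, -67.0, 125.4]
eef_rot: [-3.141, 0.0, 3.063]
wrist_force: [0.1, -2.2, 1.2]
finger_gap: 11.2
```

Call:
drive_tool(steps=[{"delta_pos":[0,0,0],"yaw":-0.06,"hand":8},{"delta_pos":[0,0,0],"yaw":-0.06,"hand":8},{"delta_pos":[0,0,0],"yaw":-0.06,"hand":8},{"delta_pos":[0,0,0],"yaw":-0.06,"hand":8}])

```text
clock: 10.17
eef_pos: [481.5, -66.9, 125.5]
eef_rot: [3.142, -0.0, 2.82]
wrist_force: [-4.8, -0.6, 7.5]
finger_gap: 12.9
```

Call:
drive_tool(steps=[{"delta_pos":[0,0,0],"yaw":-0.06,"hand":8},{"delta_pos":[0,0,0],"yaw":-0.06,"hand":8},{"delta_pos":[0,0,0],"yaw":-0.06,"hand":8},{"delta_pos":[0,0,0],"yaw":-0.06,"hand":8},{"delta_pos":[0,0,0],"yaw":-0.06,"hand":8}])

```text
clock: 10.58
eef_pos: [481.1, -66.6, 125.8]
eef_rot: [-3.141, -0.002, 2.52]
wrist_force: [-8.3, 2.1, 11.1]
finger_gap: 15.0
```

Call:
drive_tool(steps=[{"delta_pos":[0,0,0],"yaw":-0.06,"hand":8},{"delta_pos":[0,0,0],"yaw":-0.06,"hand":8},{"delta_pos":[0,0,0],"yaw":-0.06,"hand":8},{"delta_pos":[0,0,0],"yaw":-0.06,"hand":8},{"delta_pos":[0,0,0],"yaw":0,"hand":8}])

```text
clock: 11.0
eef_pos: [480.9, -66.2, 125.9]
eef_rot: [-3.141, -0.002, 2.28]
wrist_force: [-11.7, 6.9, 15.6]
finger_gap: 16.6
```

```bash
python3 - <<'E'
from h import *
w=cam("wrist"); cv2.imwrite("pics/w9.png",w["frame"][:,:,::-1])
s=manip.read_state();print(s["eef_pos"],s["wrist_force"],s["moment"],s["finger_gap"],s["joints"])
E
```

```text
[480.9440354  -66.18351837 125.92886882] [-12.64987005   6.40827809  13.86691155] [1.6355709  1.87692237 0.538909  ] 16.57700044301475 [-2.12680041e-01  2.66635469e-01  1.80526205e+00  1.01254270e-03
  1.07177398e+00 -9.24897674e-01]
```

View pics/w9.png

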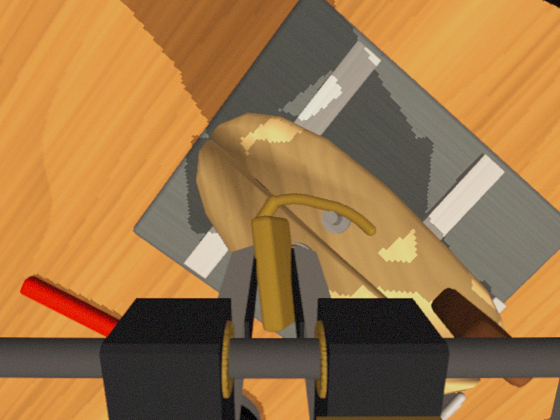

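The cam follows. In the wrist view the hook (375,230) has swung round past the pin (338,218), on its outer side. I'll keep turning.

Call:
drive_tool(steps=[{"delta_pos":[0,0,0],"yaw":-0.06,"hand":8},{"delta_pos":[0,0,0],"yaw":-0.06,"hand":8},{"delta_pos":[0,0,0],"yaw":-0.06,"hand":8},{"delta_pos":[0,0,0],"yaw":-0.06,"hand":8},{"delta_pos":[0,0,0],"yaw":-0.06,"hand":8}])

```text
clock: 11.47
eef_pos: [481.4, -66.2, 126.0]
eef_rot: [-3.142, -0.001, 1.981]
wrist_force: [-8.6, 7.1, 14.7]
finger_gap: 18.4
```

Call:
drive_tool(steps=[{"delta_pos":[0,0,0],"yaw":-0.06,"hand":8},{"delta_pos":[0,0,0],"yaw":-0.06,"hand":8},{"delta_pos":[0,0,0],"yaw":-0.06,"hand":8},{"delta_pos":[0,0,0],"yaw":0,"hand":8}])

```text
clock: 11.8
eef_pos: [481.7, -66.4, 126.1]
eef_rot: [3.141, -0.001, 1.799]
wrist_force: [-5.7, 3.5, 10.5]
finger_gap: 18.9
```

```bash
python3 - <<'E'
from h import *
w=cam("wrist"); cv2.imwrite("pics/w10.png",w["frame"][:,:,::-1])
s=manip.read_state();print(s["eef_pos"],s["wrist_force"],s["moment"],s["finger_gap"],s["joints"])
E
```

```text
[481.7334312  -66.44060472 126.06209848] [-7.22556078  4.22025779 10.73755943] [1.00032    0.64095213 0.31478553] 18.919127509265433 [-2.12757292e-01  2.66929498e-01  1.80452100e+00  8.01385370e-04
  1.06989227e+00 -4.44638505e-01]
```

View pics/w10.png

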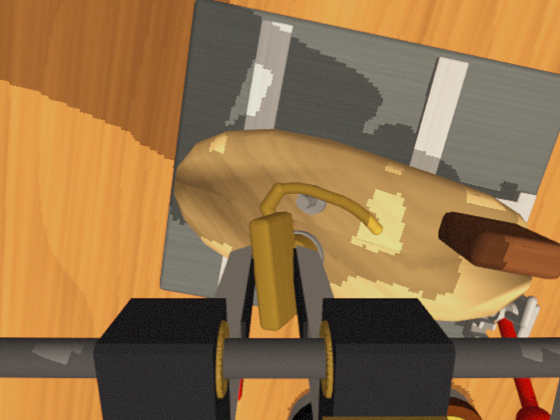

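The hook has the pin (312,203) and the gap has closed. I'll finish the turn to the stop.

Call:
drive_tool(steps=[{"delta_pos":[0,0,0],"yaw":-0.06,"hand":8},{"delta_pos":[0,0,0],"yaw":-0.06,"hand":8},{"delta_pos":[0,0,0],"yaw":-0.06,"hand":8},{"delta_pos":[0,0,0],"yaw":-0.04,"hand":8},{"delta_pos":[0,0,0],"yaw":0,"hand":8}])

```text
clock: 12.27
eef_pos: [481.8, -66.8, 126.2]
eef_rot: [3.141, 0.0, 1.58]
wrist_force: [-6.5, 1.3, 11.7]
finger_gap: 18.9
```

Call:
drive_tool(steps=[{"delta_pos":[0,0,0],"yaw":-0.05,"hand":8},{"delta_pos":[0,0,0],"yaw":-0.05,"hand":8},{"delta_pos":[0,0,0],"yaw":0,"hand":8},{"delta_pos":[0,0,0],"yaw":0,"hand":8}])

```text
clock: 12.6
eef_pos: [481.9, -66.8, 126.3]
eef_rot: [3.141, 0.0, 1.483]
wrist_force: [-5.3, 1.2, 12.0]
finger_gap: 19.2
```

```bash
python3 - <<'E'
from h import *
w=cam("wrist"); cv2.imwrite("pics/w11.png",w["frame"][:,:,::-1])
s=manip.read_state();print(s["eef_pos"],s["eef_rot"],s["wrist_force"],s["moment"],s["finger_gap"],s["joints"])
E
```

```text
[481.88309552 -66.85105527 126.27495672] [3.14067408e+00 8.59706486e-05 1.48328838e+00] [-5.93435854  1.56463116 12.39191912] [0.37643868 0.68418098 0.41252068] 18.812763682339146 [-2.13167228e-01  2.66732436e-01  1.80420660e+00  3.40123757e-05
  1.06973151e+00 -1.25675645e-01]
```

View pics/w11.png

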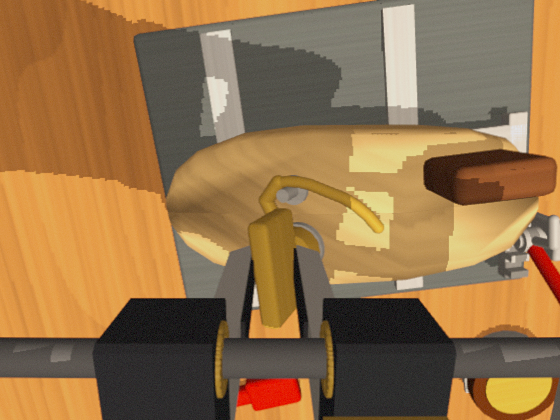

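I'll release, lift off and measure the wing's final angle.

Call:
drive_tool(steps=[{"delta_pos":[0,0,0],"yaw":0,"hand":36},{"delta_pos":[0,0,0],"yaw":0,"hand":36},{"delta_pos":[0,0,0],"yaw":0,"hand":36},{"delta_pos":[0,0,15],"yaw":0,"hand":36},{"delta_pos":[0,0,30],"yaw":0,"hand":36}])

```text
clock: 13.07
eef_pos: [480.2, -66.6, 167.9]
eef_rot: [-3.136, -0.001, 1.483]
wrist_force: [0.0, -0.3, -0.7]
finger_gap: 36.2
```

Call:
drive_tool(steps=[{"delta_pos":[0,-20,35],"yaw":0,"hand":36},{"delta_pos":[0,-25,35],"yaw":0,"hand":36},{"delta_pos":[0,-25,20],"yaw":0,"hand":36},{"delta_pos":[0,0,0],"yaw":0,"hand":36},{"delta_pos":[0,0,0],"yaw":0,"hand":36}])

```text
clock: 13.48
eef_pos: [481.7, -136.9, 259.5]
eef_rot: [3.14, 0.0, 1.481]
wrist_force: [-0.1, 0.2, -1.3]
finger_gap: 36.2
```

```bash
cat > m.py <<'E'
from h import *
import sys
w=cam("wrist"); cv2.imwrite(f"pics/{sys.argv[1]}.png",w["frame"][:,:,::-1])
print(manip.read_state()["eef_pos"])
P=S(cloud(w))
slope=lambda p:110-np.tan(np.radians(28))*np.maximum(10-p[...,0],0)
h=(P[...,2]-slope(P))*np.cos(np.radians(28))
m=(P[...,0]>-80)&(P[...,0]<-25)&(P[...,1]>-55)&(P[...,1]<25)&(P[...,2]<145)&(h>40)
q=P[m]; print(len(q),cv2.minAreaRect(q[:,:2].astype(np.float32)),q.min(0),q.max(0))
# angle in slope plane: rotate by 28deg about y
a=np.radians(28); U=np.c_[(q[:,0]*np.cos(a)+q[:,2]*np.sin(a)),q[:,1]]
print("slope-plane",cv2.minAreaRect(U.astype(np.float32)))
d=np.linalg.svd(U-U.mean(0),full_matrices=False)[2][0]; print("wing dir",d,np.arctan2(abs(d[1]),abs(d[0])),np.sign(d[0]*d[1]))
E
python3 m.py w12
```

```text
[ 481.41844912 -136.02856324  258.35105253]
991 ((-50.303016662597656, -16.849531173706055), (11.083956718444824, 54.11207580566406), 0.1329628974199295) [-55.80877605 -43.9072694  123.07419596] [-44.71135951  10.20602477 130.48506608]
slope-plane ((14.477241516113281, -16.864013671875), (54.116947174072266, 11.775968551635742), 89.24659729003906)
wing dir [ 4.89658604e-04 -9.99999880e-01] 1.570306668171336 -1.0
```

View pics/w12.png

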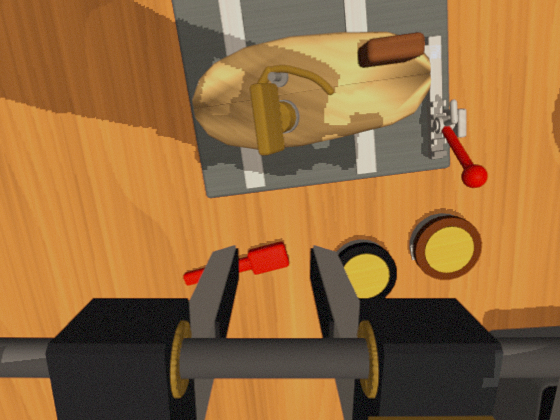

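The wing now lies square across the shoe (90° ± 1°), so the cam is at its stop. The seam between the halves is closed, and the pawl (475,175) leans off. The gripper is clear of everything, so I'm handing in.

```bash
python3 -c "
from cell import manip
print(manip.read_state()['qd'].round(3)); print(manip.sign_off())"
```

```text
[ 0.023  0.01   0.022  0.001 -0.004  0.002]
the job is handed in; nothing more can be done
None
```

The shoe stretcher is closed up for storage and the job is handed in, at about 13.5 s of the 64 s allowed; sign-off gives no verdict.

- **Pawl:** I pushed the red ball over towards -y with the closed fingers. Triangulated afterwards, it sat at stand y -84.5 mm, z 111.5 mm, which is the fully flipped position (about 1.2 rad). It still leaned off in the last picture.
- **Movable half:** I pushed it in by its tab until the spring pads gave about 5 N, then let go. It sprang back to a gap of roughly 5–6 mm, judged from the picture, with the cam still at about 0.1 rad.
- **Cam:** I gripped the brass wing and turned it clockwise. The last depth measurement has the wing square across the shoe (1.570 rad), so it is at its stop.
- **Final gap:** I did not measure it in mm. In the last picture the hook holds the pin and the seam between the halves is shut.
- **Bystanders:** I did not measure their positions again. No unexpected contact force showed in the readings, and the tins and dauber looked in place. The brush, shoehorn and bottle were not in the last picture.
- **Measurement agreement:** the two camera views agreed to 2–3 mm for the ball and pin. One rough corner of the wing missed by 4.5 mm, so I did not use it.

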